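# Refill the sloping foam tray of the field sampling kit

## Task

Refill the field sampling kit: put the red screw cap, the small carton of filters and the red-and-white marker pen each into its own matching cut-out of the black foam in the sloping rack, so that all three lie fully home on the yellow floor of their cut-outs, and let go of them. Do not knock over or push aside the white sample bottle and the blue vial that stand nearby.

Things in the scene. Friction and masses are not known exactly. Their poses are not given: they have to be found in the camera images.
- red_cap: round red plastic screw cap, 63 mm across, 24 mm high, about 30 g, loose on the worktop; origin at the centre of its underside, z up. Grip it across its diameter
- carton: small white closed carton with blue print, 40 mm (its x) by 62 mm (its y) by 24 mm high, about 40 g, loose; origin at the centre of its underside. Grip it across its x
- pen: round marker pen, white barrel and red cap, 135 mm long (its y), 17 mm thick, about 20 g, loose, lying flat; origin under the middle of its length, 8 mm below its axis line. Grip it across its x at mid length; it may go into its slot either way round
- cap_mid (a point): centre of the red cap, 12 mm above its underside
- carton_mid (a point): centre of the carton, 12 mm above its underside
- pen_mid (a point): centre of the pen, on its axis
- cap_insert: foam insert with a round cut-out 69 mm in diameter, fixed on the rack, tilted 30 deg: own x up the slope away from the robot, y across the rack to the left, z square out of the foam; origin at the centre of the cut-out floor. Black foam 150 mm (x) by 84 mm (y), cut 9 mm deep down to a flat yellow floor
- carton_insert: foam insert with an oblong cut-out 68 mm (its x, up the slope) by 46 mm (its y), fixed on the rack, tilted 30 deg: own x up the slope away from the robot, y across the rack to the left, z square out of the foam; origin at the centre of the cut-out floor. Black foam 150 mm (x) by 84 mm (y), cut 9 mm deep down to a flat yellow floor
- pen_insert: foam insert with a narrow slot 141 mm (its x, up the slope) by 23 mm (its y), crossed at mid length by an equally deep finger groove, 44 mm (x), across the full width, fixed on the rack, tilted 30 deg: own x up the slope away from the robot, y across the rack to the left, z square out of the foam; origin at the centre of the cut-out floor. Black foam 150 mm (x) by 84 mm (y), cut 9 mm deep down to a flat yellow floor
- cap_seat (a point): where the centre of the seated red cap belongs: on the axis of the round cut-out, 12 mm above its floor; axes as cap_insert
- carton_seat (a point): where the centre of the seated carton belongs: over the centre of the oblong cut-out, 12 mm above its floor; axes as carton_insert
- pen_seat (a point): where the centre of the seated pen belongs: over the centre of the slot, 8 mm above its floor; axes as pen_insert
- rack: aluminium rack that carries the three inserts side by side, 88 mm apart, in an order that varies; 276 mm across, 137 mm deep, its foam about 130 mm high at the back; origin on the worktop under its middle, x level, from the low front edge to the high back edge. Cut-out floors have their centres 80 mm above the worktop. Its rim lies lower than the foam face. Fixed
- lamp_bar (a point): middle of the fixed lamp bar that runs across over the rack on two thin posts behind it: 28 mm deep, 280 mm long, 20 mm high, its underside 160 mm above the height of the cut-out centres and its front face 12 mm behind the line straight above them. A gripper held upright over a cut-out hits it; one that leans back towards the robot, square to the foam, passes with room to spare. Axes as rack
- white_bottle: white sample bottle, 54 mm across, 103 mm tall, standing loose; origin at the centre of its underside. A bystander
- vial: small vial of blue liquid, 34 mm across, 58 mm tall, standing loose; origin at the centre of its underside. A bystander
Not all that is in view belongs to the job. Of the things that look like the red_cap, the larger one is meant.

How it is judged:
At the end, for the whole second after the job is handed in: The cap, the carton and the pen each lie at rest and released in their own cut-out: centre within 6 mm of the seat point, cap and carton flat on the slope within 0.1 rad, the carton's length along its cut-out within 0.15 rad, the pen along its slot within 0.06 rad (distance between cap_mid and cap_seat below 0.006 m and linear speed of each of red_cap, carton, pen below 0.02 m/s and contact force between each of red_cap, carton, pen and the fingers below 0.1 N and distance between carton_mid and carton_seat below 0.006 m and distance between pen_mid and pen_seat below 0.006 m and angle between the z axis of red_cap and the z axis of cap_insert, either way round below 0.1 rad and angle between the z axis of carton and the z axis of carton_insert, either way round below 0.1 rad and angle between the y axis of carton and the x axis of carton_insert, either way round below 0.15 rad and angle between the y axis of pen and the x axis of pen_insert, either way round below 0.06 rad); the robot touches nothing.
It fails at once if the white sample bottle is shifted by more than 20 mm or tipped (distance of white_bottle from where it was at the start of the episode above 0.02 m or angle between white_bottle's own z axis and vertical above 0.5 rad).
It fails at once if the blue vial is shifted by more than 20 mm or tipped (distance of vial from where it was at the start of the episode above 0.02 m or angle between vial's own z axis and vertical above 0.5 rad).
It also fails if it takes over 72 s, if anything falls off the work surface, if the arm or the gripper's body presses on something with over 40 N, if the wrist force passes 120 N, or if a joint passes its speed limit or range.

## Robot

A 6-joint arm with a two-finger parallel gripper is mounted at the origin on a cart in front of the work surface, level with it; the furniture and walls round the work are solid. World frame = base frame: x ahead of the robot, y to its left, z up, the work surface at z = 0. Lengths are in m, angles in rad, forces in N, time in s.
With the tool pointing down it reaches from about 0.35 to 0.775 m from the base axis. Payload 5.5 kg.
Tool frame: the origin (TCP) lies at the very end of the fingers, on their centre line; the grasp point (between the pads) lies 19 mm behind it; z points along the fingers, y is the line along which they close (so a half turn about z gives the same grasp; the last joint's range is limited). The gripper opens to 85 mm and grips with 20 to 120 N. Pads are 22 mm wide; open, the fingers measure 114 mm over their backs; the gripper's body (76 mm by 85 mm) begins 54 mm behind the grasp point. The pads swing forward as they close: fully open they stand 13 mm farther back than shut.
Start: joints at [1.071, 0.313, 0.046, 1.304, 0, 1.431], TCP at [0.202, 0.538, 0.231] pointing down, gripper open.
Joint ranges: [-2.76, 2.76], [-0.86, 1.69], [-1.03, 1.26], [-2.2, 2.34], [-1.47, 1.5], [-3.14, 3.14]. Speed limits (rad/s): [2.57, 2.57, 3.14, 3.14, 3.14, 3.14].

## Interface

Orientations are given as a unit quaternion [w, x, y, z].
In Python, from workcell import get_state, read_camera, calibration, hand_in gives the robot as it stands.
- The arm moves only by the tool drive_tool, never from a script. Its argument "deltas" is a list that holds one entry, the list of rows, each a list of 7 numbers: the closure in counts, from 0 (fully open) to 255 (shut), then the shift along the tool's x, y, z in m, then the turn, a rotation vector about the tool's x, y, z in degrees. A call has 1 to 12 rows; each row is the pose to reach, as a shift and turn from the pose commanded when the call began, along the tool's axes at that moment; what a row does not reach only later rows make up. A row lasts 1/8 s, in which the tool goes at most 62.5 mm and 10.7 degrees, less where a joint would pass 70% of its speed; a pose out of reach is approached as far as the arm can. A call with a gripper value outside its range is refused whole. The fingers move at their own pace and stop on an object; "newtons" is the grip in N (left out, the last holds). Time passes only in rows, so rows that repeat a pose let the fingers close. It gives the time, the measured TCP pose, the force, the opening and the grip force at its end, in the units of the state.
- get_state(): the state, without advancing time (a new reading comes with each control period).
- read_camera(name): name is "scene" or "top" or "wrist"; returns (picture, depth): 384x512x3 uint8, red, green, blue; 384x512 float32, m along the optical axis (not along the pixel's ray), 0 where there is no reading.
- calibration(name): a dict with "mtx" (3x3 intrinsics, pixels), "world_from_camera" (4x4, takes a point from camera to world coordinates). Camera axes: x right, y up, looking along -z (the intrinsics and any distortion apply to the point x, -y, -z); pixel columns grow to the right and rows downward; lengths in m; the calibration is good to about 2 mm. A picture is of the moment at which its call begins: read the wrist's pose just before it. calibration takes no time and is no camera call; for the wrist camera it gives the pose at the moment of the call.
- hand_in(): hands the job in; it is judged then, once.
The state is a dict: "clock": time; "joint_pos": joint angles; "qvel": joint speeds; "tau": joint torques, N m; "tcp_pos": TCP position; "orientation": TCP orientation; "wrist_force": force on the tool from outside, world axes, zero at the start; "ft_torque": the same for the moment, N m; "finger_gap": finger opening in m; "grip_force": force on a finger pad.
Only numpy, scipy, OpenCV 4.12 (cv2) and the standard library are available. Lean on these libraries where they do the work, as an engineer would, in place of code of your own. Each camera call takes 0.05 s, during which the arm holds its last target. There are 200 camera calls.

## Working session

There is one attempt and no reset: what is moved stays moved. The work goes in short steps, Python scripts to look and compute and a tool call to move; the robot and the scene stay as the last step left them, time stands still between calls to the robot, and variables do not carry over. Pictures are saved under pics/ and viewed, at most 10 in all, crops included, and the job is handed in when it is done.

Besides the shell and the picture viewer there is one more tool, called after "Call:" by a JSON object that holds its "api" and its "payload", one argument or row to a line. drive_tool: Moves the arm, as the interface text tells. Its arguments: {"type":"object","properties":{"deltas":{"type":"array","items":{"type":"array","items":{"type":"array","items":{"type":"number"}}}},"newtons":{"type":"number"}},"required":["deltas"]}

```bash
mkdir -p pics; cat > h.py <<'E'
import numpy as np, cv2
from workcell import get_state, read_camera, calibration, hand_in
from scipy.spatial.transform import Rotation as R
def cloud(n):
    c=calibration(n); im,d=read_camera(n)
    K=np.array(c["mtx"]); T=np.array(c["world_from_camera"])
    v,u=np.mgrid[0:384,0:512]
    p=np.stack([(u-K[0,2])/K[0,0]*d,-(v-K[1,2])/K[1,1]*d,-d],-1)
    w=p@T[:3,:3].T+T[:3,3]; w[d==0]=np.nan
    return im,d,w,K,T
def ray(K,T,uv,z):
    u,v=uv; r=T[:3,:3]@np.array([(u-K[0,2])/K[0,0],-(v-K[1,2])/K[1,1],-1]); o=T[:3,3]
    return o+r*(z-o[2])/r[2]
E
python3 - <<'E'
from h import *
s=get_state(); print({k:np.round(v,3).tolist() for k,v in s.items()})
ims=[]
for n in("scene","top"):
    im,d,w,K,T=cloud(n); np.savez(n+".npz",im=im,d=d,w=w,K=K,T=T); print(n,K.round(1).tolist(),T.round(3).tolist(),calibration(n).keys())
    cv2.imwrite(f"pics/{n}0.png",cv2.resize(im[:,:,::-1],(768,576)))
E
```

```text
{'clock': 0.0, 'joint_pos': [1.071, 0.314, 0.045, 1.304, 0.0, 1.431], 'qvel': [-0.0, 0.0, 0.0, 0.0, -0.0, 0.0], 'tau': [-0.0, -48.063, 29.854, 0.019, -0.0, 0.0], 'tcp_pos': [0.202, 0.538, 0.23], 'orientation': [-0.0, 0.179, 0.984, -0.001], 'wrist_force': [0.502, 0.139, 0.35], 'ft_torque': [-0.073, -0.064, 0.036], 'grip_force': 0.0, 'finger_gap': 0.086}
scene [[390.3, 0.0, 254.3], [0.0, 390.3, 195.3], [0.0, 0.0, 1.0]] [[0.583, 0.605, -0.542, -0.058], [-0.812, 0.427, -0.398, -0.616], [-0.009, 0.673, 0.74, 0.981], [0.0, 0.0, 0.0, 1.0]] dict_keys(['mtx', 'world_from_camera'])
top [[363.1, 0.0, 257.1], [0.0, 363.1, 187.7], [0.0, 0.0, 1.0]] [[-0.409, 0.88, -0.244, 0.265], [-0.913, -0.394, 0.109, -0.047], [-0.001, 0.267, 0.964, 1.264], [0.0, 0.0, 0.0, 1.0]] dict_keys(['mtx', 'world_from_camera'])
```

View pics/top0.png

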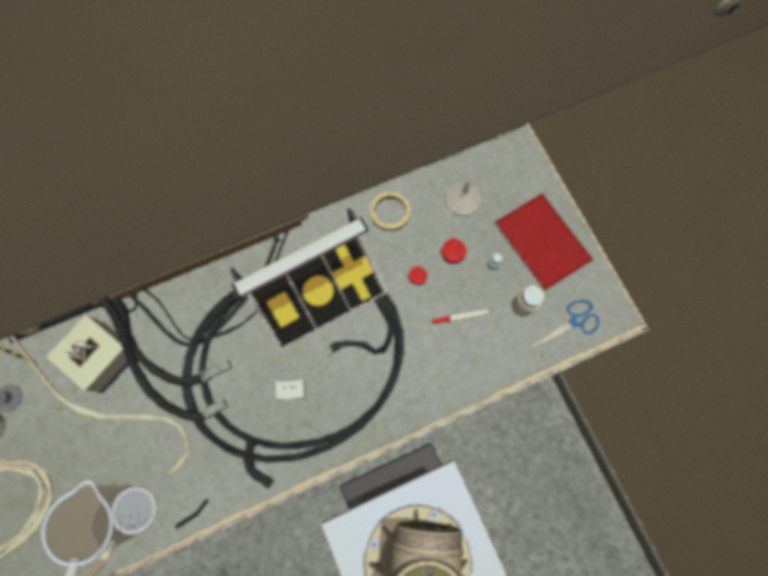

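View pics/scene0.png

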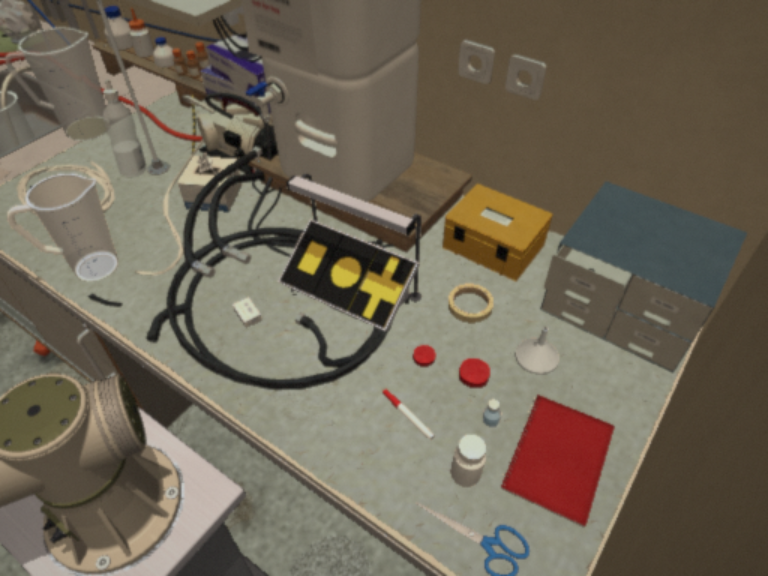

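The top view (shown at 1.5×) has two round red discs, at (417,275) and (454,250). The second looks larger, so it is probably the cap that is meant. The carton is at (289,389), the pen at (460,316), the bottle at (530,298) and the vial at (495,262). In the rack, from left to right, are the carton, cap and pen inserts, with yellow floors at (284,309), (318,290) and (352,272).

```bash
cat > m.py <<'E'
from h import *
def masks(im):
    h=cv2.cvtColor(im,cv2.COLOR_RGB2HSV); H,S,V=cv2.split(h)
    return {"red":((H<8)|(H>172))&(S>150)&(V>90),"yel":(H>18)&(H<32)&(S>130)&(V>90),"white":(S<45)&(V>185)}
for n in("top","scene"):
    z=np.load(n+".npz"); im,w,K,T=z["im"],z["w"],z["K"],z["T"]
    for k,m in masks(im).items():
        c,l,st,ce=cv2.connectedComponentsWithStats(m.astype(np.uint8))
        for i in range(1,c):
            if st[i,4]<25: continue
            p=w[(l==i)]; md=np.nanmedian(p,0)
            if not(np.isfinite(md).all() and .2<md[0]<.95 and abs(md[1])<.7 and -.02<md[2]<.35): continue
            cn=max(cv2.findContours((l==i).astype(np.uint8),cv2.RETR_EXTERNAL,cv2.CHAIN_APPROX_NONE)[0],key=len)
            print(n,k,"px",ce[i].round(1),"area",st[i,4],"med",md.round(3),"mean",np.nanmean(p,0).round(3),"range",(np.nanpercentile(p,97,axis=0)-np.nanpercentile(p,3,axis=0)).round(3))
E
python3 m.py
python3 - <<'E'
import cv2,numpy as np
a=np.load('top.npz')['im'][140:240,260:400]; b=np.load('scene.npz')['im'][220:320,240:380]
cv2.imwrite('pics/c0.png',cv2.resize(np.vstack([a,b])[:,:,::-1],None,fx=3,fy=3,interpolation=cv2.INTER_CUBIC))
E
```

```text
top red px [362.2 160.6] area 1930 med [ 0.518 -0.58   0.014] mean [ 0.519 -0.58   0.014] range [0.187 0.133 0.01 ]
top red px [302.  166.9] area 181 med [ 0.583 -0.366  0.025] mean [ 0.583 -0.366  0.025] range [0.048 0.047 0.009]
top red px [278.1 183.3] area 96 med [ 0.564 -0.263  0.019] mean [ 0.564 -0.263  0.019] range [0.036 0.035 0.009]
top yel px [234.8 181.4] area 534 med [ 0.616 -0.121  0.081] mean [ 0.615 -0.121  0.082] range [0.106 0.071 0.061]
top yel px [211.8 193.6] area 355 med [ 0.607 -0.033  0.081] mean [ 0.607 -0.033  0.082] range [0.052 0.063 0.032]
top yel px [188.4 206.2] area 320 med [0.599 0.055 0.081] mean [0.599 0.055 0.082] range [0.058 0.047 0.036]
top white px [199.1 170.6] area 714 med [ 0.634 -0.027  0.261] mean [ 0.634 -0.028  0.261] range [0.035 0.249 0.007]
top white px [355.7 196.4] area 130 med [ 0.399 -0.462  0.104] mean [ 0.399 -0.462  0.104] range [0.038 0.035 0.009]
top white px [312.  209.4] area 72 med [ 0.43  -0.331  0.016] mean [ 0.43  -0.331  0.016] range [0.022 0.076 0.01 ]
top white px [ 56.7 234.4] area 660 med [0.684 0.475 0.089] mean [
[... 1768 characters left out ...]
e white px [163.9 205.7] area 152 med [0.437 0.114 0.023] mean [0.438 0.113 0.023] range [0.043 0.054 0.007]
scene white px [357.8 241.8] area 51 med [ 0.67  -0.461  0.023] mean [ 0.67  -0.462  0.023] range [0.021 0.017 0.021]
scene white px [328.9 268.7] area 33 med [ 0.518 -0.443  0.057] mean [ 0.517 -0.443  0.057] range [0.015 0.016 0.005]
scene white px [276.8 279.8] area 103 med [ 0.428 -0.333  0.014] mean [ 0.428 -0.333  0.014] range [0.023 0.078 0.007]
scene white px [314.6 297.3] area 225 med [ 0.397 -0.461  0.101] mean [ 0.398 -0.461  0.101] range [0.037 0.037 0.006]
scene white px [314.4 310.7] area 27 med [ 0.38  -0.475  0.073] mean [ 0.38  -0.474  0.073] range [0.02  0.021 0.008]
```

View pics/c0.png

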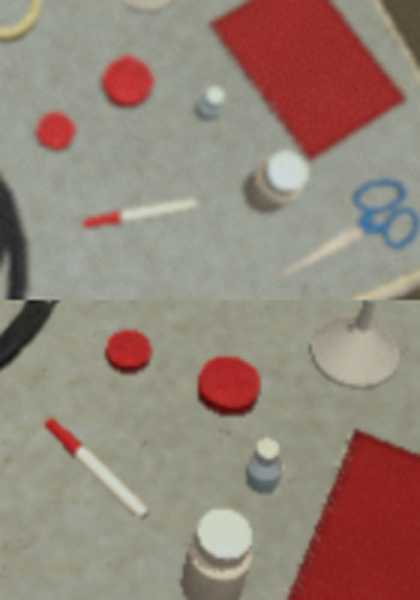

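The crop shows two red discs in the top view: A at (278,183), about 40 mm across, and B at (302,167), about 60 mm across. B is the larger and fits the 63 mm description, so B is the red_cap. Next I work out the angles and the first move, to the carton.

```bash
cat >> h.py <<'E'
YAW=0.0966
XP=np.array([np.cos(YAW),np.sin(YAW),0]); YP=np.array([-np.sin(YAW),np.cos(YAW),0]); Z=np.array([0,0,1.])
def down(h): # tool down, closing line y at heading h
    y=np.array([np.cos(h),np.sin(h),0]); z=-Z; return np.column_stack([np.cross(y,z),y,z])
def slope():
    z=.5*XP-np.cos(np.pi/6)*Z; return np.column_stack([np.cross(YP,z),YP,z])
def cur():
    s=get_state(); q=np.array(s["orientation"]); return np.array(s["tcp_pos"]),R.from_quat(q[[1,2,3,0]]).as_matrix(),s
def plan(p,Rt,name=""):
    t,Rc,s=cur(); d=Rc.T@(np.array(p)-t); r=R.from_matrix(Rc.T@Rt).as_rotvec(degrees=True)
    print(name,"shift",d.round(4).tolist(),"rot",r.round(2).tolist(),"rows>=",round(max(np.linalg.norm(d)/.0625,np.linalg.norm(r)/10.7),1))
def rect(mask,K,T,z):
    c=max(cv2.findContours(mask.astype(np.uint8),cv2.RETR_EXTERNAL,cv2.CHAIN_APPROX_NONE)[0],key=cv2.contourArea)[:,0]
    p=np.array([ray(K,T,u,z)[:2] for u in c]); (cx,cy),(w,h),a=cv2.minAreaRect((p*1000).astype(np.float32))
    a=np.radians(a if w>h else a+90)
    return np.round([cx/1000,cy/1000,max(w,h),min(w,h)],4).tolist(), (a+np.pi/2)%np.pi-np.pi/2
E
python3 - <<'E'
from h import *
from m import masks
for n in("top","scene"):
    z=np.load(n+".npz"); im,w,K,T=z["im"],z["w"],z["K"],z["T"]; M=masks(im)
    def box(m,x,y,r): return m&(abs(w[...,0]-x)<r)&(abs(w[...,1]-y)<r)
    hi=w[...,2]>.012
    print(n,"carton",rect(box(hi&(w[...,2]<.035),.438,.113,.05),K,T,.024))
    print(n,"pen",rect(box(M["red"]|M["white"]|(w[...,2]>.012),.433,-.312,.085)&(w[...,2]<.03),K,T,.01))
    print(n,"cap",rect(box(M["red"],.582,-.367,.05),K,T,.024))
t,Rc,s=cur(); T=np.array(calibration("wrist")["world_from_camera"]); print("cam in tool",(Rc.T@(T[:3,3]-t)).round(3),(Rc.T@T[:3,:3]).round(3).tolist())
E
```

```text
top red px [362.2 160.6] area 1930 med [ 0.518 -0.58   0.014] mean [ 0.519 -0.58   0.014] range [0.187 0.133 0.01 ]
top red px [302.  166.9] area 181 med [ 0.583 -0.366  0.025] mean [ 0.583 -0.366  0.025] range [0.048 0.047 0.009]
top red px [278.1 183.3] area 96 med [ 0.564 -0.263  0.019] mean [ 0.564 -0.263  0.019] range [0.036 0.035 0.009]
top yel px [234.8 181.4] area 534 med [ 0.616 -0.121  0.081] mean [ 0.615 -0.121  0.082] range [0.106 0.071 0.061]
top yel px [211.8 193.6] area 355 med [ 0.607 -0.033  0.081] mean [ 0.607 -0.033  0.082] range [0.052 0.063 0.032]
top yel px [188.4 206.2] area 320 med [0.599 0.055 0.081] mean [0.599 0.055 0.082] range [0.058 0.047 0.036]
top white px [199.1 170.6] area 714 med [ 0.634 -0.027  0.261] mean [ 0.634 -0.028  0.261] range [0.035 0.249 0.007]
top white px [355.7 196.4] area 130 med [ 0.399 -0.462  0.104] mean [ 0.399 -0.462  0.104] range [0.038 0.035 0.009]
top white px [312.  209.4] area 72 med [ 0.43  -0.331  0.016] mean [ 0.43  -0.331  0.016] range [0.022 0.076 0.01 ]
top white px [ 56.7 234.4] area 660 med [0.684 0.475 0.089] mean [
[... 2346 characters left out ...]
006]
scene white px [314.4 310.7] area 27 med [ 0.38  -0.475  0.073] mean [ 0.38  -0.474  0.073] range [0.02  0.021 0.008]
top carton ([0.4378, 0.1102, 64.1278, 40.6556], np.float64(1.2198873026055868))
top pen ([0.4368, -0.3139, 133.5822, 20.1879], np.float64(1.3558338199289164))
top cap ([0.5831, -0.366, 53.922, 51.4789], np.float64(-1.20080621944836))
scene carton ([0.434, 0.1077, 71.1348, 41.8779], np.float64(1.222103185790587))
scene pen ([0.4331, -0.3105, 134.0987, 13.1213], np.float64(1.3210317639618152))
scene cap ([0.5811, -0.3702, 59.8963, 56.5306], np.float64(0.1274451162349295))
cam in tool [ 0.068 -0.001 -0.143] [[0.001, 0.964, 0.268], [1.0, -0.0, -0.001], [-0.0, 0.268, -0.964]]
```

```bash
sed -i 's/^for n in("top"/if __name__=="__main__":\n for n in("top"/' m.py; sed -i '/^ for n/,$ {/^ for n/!s/^/ /}' m.py
python3 - <<'E'
from h import *
plan([.437,.110,.13],down(2.79),"carton above")
E
```

```text
carton above shift [-0.3704, -0.3175, 0.1009] rot [-0.06, -0.08, -90.47] rows>= 8.5
```

Call:
{"api": "drive_tool", "payload": {
  "deltas": [
    [[0,-0.37,-0.318,0.1,0,0,-90.5],[0,-0.37,-0.318,0.1,0,0,-90.5],[0,-0.37,-0.318,0.1,0,0,-90.5],[0,-0.37,-0.318,0.1,0,0,-90.5],[0,-0.37,-0.318,0.1,0,0,-90.5],[0,-0.37,-0.318,0.1,0,0,-90.5],[0,-0.37,-0.318,0.1,0,0,-90.5],[0,-0.37,-0.318,0.1,0,0,-90.5],[0,-0.37,-0.318,0.1,0,0,-90.5],[0,-0.37,-0.318,0.1,0,0,-90.5],[0,-0.37,-0.318,0.1,0,0,-90.5],[0,-0.37,-0.318,0.1,0,0,-90.5]]
  ]
}}

```text
clock: 1.6
tcp_pos: [0.4364, 0.1107, 0.1312]
orientation: [-0.0, -0.572, 0.82, 0.0]
wrist_force: [0.7, -0.3, 0.3]
finger_gap: 0.0854
grip_force: 0.0
```

```bash
python3 - <<'E'
from h import *
im,d,w,K,T=cloud("wrist"); t,Rc,s=cur(); print(t.round(3),Rc[:,1].round(3),s["wrist_force"])
print("table z",np.nanpercentile(w[...,2],[5,50]).round(3))
m=(w[...,2]>.012)&(w[...,2]<.035)&(np.hypot(w[...,0]-.437,w[...,1]-.11)<.06)
print(rect(m,K,T,.024)); print(np.nanmedian(w[...,2][m]))
cv2.imwrite("pics/w1.png",im[:,:,::-1])
plan([.437,.11,.012],down(2.79))
E
```

```text
[0.436 0.111 0.131] [-0.939  0.344  0.   ] [-0.01421116  0.48449074 -0.68117503]
table z [-0.001  0.006]
([0.4369, 0.1121, 62.7326, 39.8712], np.float64(1.2191778364911898))
0.024268094302437343
 shift [0.0007, -0.0008, 0.1194] rot [0.01, 0.01, 0.02] rows>= 1.9
```

View pics/w1.png

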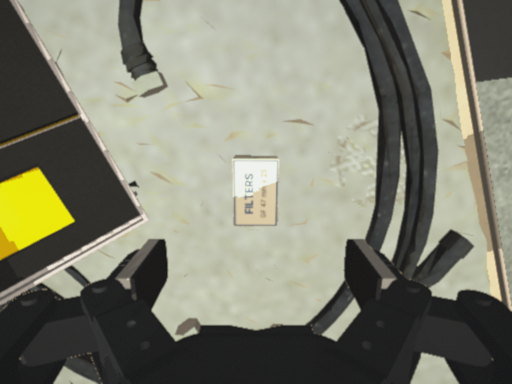

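The wrist view shows the carton at (256,190), between the pads at (155,250) and (355,250), as measured (63 × 40 mm). I check the tip height from depth, then descend.

```bash
python3 - <<'E'
from h import *
im,d,w,K,T=cloud("wrist"); t,Rc,s=cur()
q=(w-t)@Rc
m=(d<.19)&(d>0)&(abs(q[...,0])<.03)&(abs(q[...,1])<.07); print(m.sum(),np.percentile(q[m],[1,50,99],axis=0).round(4).tolist())
# open inner faces
for sgn in(-1,1):
    k=m&(sgn*q[...,1]>0)&(q[...,2]>-.03); print(sgn,np.percentile(q[k],[2,98],axis=0).round(4).tolist())
plan([.437,.1115,.012],down(2.79))
E
```

```text
41546 [[-0.0091, -0.0678, -0.0995], [0.0118, 0.0002, -0.0768], [0.0207, 0.0681, -0.0199]]
-1 [[-0.0097, -0.0548, -0.0296], [0.012, -0.0419, -0.0142]]
1 [[-0.0096, 0.0428, -0.0297], [0.0119, 0.0558, -0.0142]]
 shift [-0.0006, -0.0003, 0.1194] rot [-0.0, 0.01, 0.06] rows>= 1.9
```

Call:
{"api": "drive_tool", "payload": {
  "deltas": [
    [[0,-0.0006,0,0.06,0,0,0],[0,-0.0006,0,0.11,0,0,0],[0,-0.0006,0,0.125,0,0,0],[0,-0.0006,0,0.125,0,0,0],[255,-0.0006,0,0.125,0,0,0],[255,-0.0006,0,0.125,0,0,0],[255,-0.0006,0,0.125,0,0,0],[255,-0.0006,0,0.125,0,0,0],[255,-0.0006,0,0.125,0,0,0]]
  ],
  "newtons": 30
}}

```text
clock: 2.82
tcp_pos: [0.4381, 0.1111, 0.0074]
orientation: [0.001, -0.573, 0.82, -0.0]
wrist_force: [-1.1, -0.0, 6.4]
finger_gap: 0.0393
grip_force: 31.1
```

```bash
cat > tip.py <<'E'
from h import *
im,d,w,K,T=cloud("wrist"); t,Rc,s=cur()
q=(w-t)@Rc; print("gap",s["finger_gap"],"grip",s["grip_force"],t.round(4))
m=(d<.19)&(d>0)&(abs(q[...,0])<.012)&(abs(q[...,1])<.07)
g=s["finger_gap"]/2
k=m&(abs(q[...,1])>g+.002)&(abs(q[...,1])<g+.013)&(q[...,2]>-.03); print("tip z",np.percentile(q[k],[50,90,98],axis=0)[:,2].round(4).tolist())
E
python3 tip.py
```

```text
gap 0.039062253141114146 grip 31.05339825153351 [0.4382 0.1111 0.0075]
tip z [-0.0145, 0.0036, 0.0042]
```

```bash
cat >> h.py <<'E'
N=-.5*XP+np.cos(np.pi/6)*Z
F={"carton":np.array([.599,.056,.08]),"cap":np.array([.6075,-.032,.08]),"pen":np.array([.616,-.1195,.08])}
E
python3 -c "
from h import *
plan(F['carton']+.12*N,slope())"
```

```text
shift [0.0221, -0.1163, -0.1762] rot [16.76, -26.61, 62.82] rows>= 6.6
```

Call:
{"api": "drive_tool", "payload": {
  "deltas": [
    [[255,0,0,-0.06,0,0,0],[255,0,0,-0.12,0,0,0],[255,0.022,-0.116,-0.176,16.8,-26.6,62.8],[255,0.022,-0.116,-0.176,16.8,-26.6,62.8],[255,0.022,-0.116,-0.176,16.8,-26.6,62.8],[255,0.022,-0.116,-0.176,16.8,-26.6,62.8],[255,0.022,-0.116,-0.176,16.8,-26.6,62.8],[255,0.022,-0.116,-0.176,16.8,-26.6,62.8],[255,0.022,-0.116,-0.176,16.8,-26.6,62.8],[255,0.022,-0.116,-0.176,16.8,-26.6,62.8],[255,0.022,-0.116,-0.176,16.8,-26.6,62.8]]
  ]
}}

```text
clock: 4.25
tcp_pos: [0.5388, 0.0503, 0.1829]
orientation: [0.258, -0.048, 0.965, 0.012]
wrist_force: [0.5, 0.3, -0.1]
finger_gap: 0.0393
grip_force: 30.8
```

```bash
python3 tip.py; python3 - <<'E'
from h import *
from m import masks
im,d,w,K,T=cloud("wrist"); t,Rc,s=cur(); np.savez("w2.npz",im=im,d=d,w=w,K=K,T=T,t=t,R=Rc)
print(R.from_matrix(Rc.T@slope()).as_rotvec(degrees=True).round(2))
cv2.imwrite("pics/w2.png",im[:,:,::-1])
E
```

```text
gap 0.039295561208795425 grip 30.80471634864807 [0.539  0.0501 0.1829]
tip z [-0.0199, -0.0101, -0.0071]
[-0.04 -0.12  0.08]
```

View pics/w2.png

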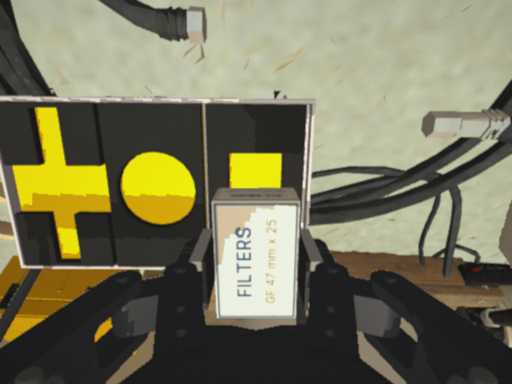

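The carton is held square between the pads, with its top face at about (257,262). The carton cut-out shows at (255,170), the cap cut-out at (158,188) and the pen cut-out at (65,185). I measure the cut-outs and the held carton in insert axes.

```bash
cat > slot.py <<'E'
from h import *
from m import masks
def pl(K,T,uv,O,Rs,h):  # ray to plane at height h over floor O; returns insert x,y
    r=np.array([(uv[0]-K[0,2])/K[0,0],-(uv[1]-K[1,2])/K[1,1],-1]); r=Rs.T@T[:3,:3]@r; o=Rs.T@(T[:3,3]-O)
    return (o+r*(h-o[2])/r[2])[:2]
RS=np.column_stack([.0+np.cos(np.pi/6)*XP+.5*Z,YP,N])
def edges(m,K,T,O):
    c,l,st,ce=cv2.connectedComponentsWithStats(m.astype(np.uint8))
    for i in range(1,c):
        if st[i,4]<400: continue
        cn=max(cv2.findContours((l==i).astype(np.uint8),cv2.RETR_EXTERNAL,cv2.CHAIN_APPROX_NONE)[0],key=len)[:,0]
        out=[]
        for h in(0,.009):
            P=np.array([pl(K,T,u,O,RS,h) for u in cn])*1000; out.append(np.r_[np.percentile(P,1,axis=0),np.percentile(P,99,axis=0)].round(1).tolist())
        print("px",ce[i].round(),"floor[xmin,ymin,xmax,ymax]",out[0],"rim",out[1])
E
python3 - <<'E'
from slot import *
z=np.load("w2.npz"); im,w,K,T,t,Rc=[z[k] for k in("im","w","K","T","t","R")]
h=cv2.cvtColor(im,cv2.COLOR_RGB2HSV); m=(h[...,0]>18)&(h[...,0]<34)&(h[...,1]>180)&(h[...,2]>80)&(np.mgrid[0:384,0:512][0]<270)
O=F["carton"]; q=(w-O)@RS*1000
edges(m,K,T,O); print("cam",(RS.T@(T[:3,3]-O)*1000).round(1),"tcp",(RS.T@(t-O)*1000).round(1))
y=m&np.isfinite(q[...,2]); print("floor plane depth z med",[np.median(q[...,2][y&(np.mgrid[0:384,0:512][1]//110==k)]).round(1) for k in(0,1,2)])
f=w[(m)&np.isfinite(w[...,2])]; A=np.c_[f[:,:2],np.ones(len(f))]; c=np.linalg.lstsq(A,f[:,2],rcond=None)[0]; print("slope deg",np.degrees(np.arctan(np.hypot(c[0],c[1]))),"yaw",np.arctan2(c[1],c[0]))
g=(w-t)@Rc; k=(abs(g[...,0])<.045)&(abs(g[...,1])<.024)&(g[...,2]>-.028)&(g[...,2]<.0)&(np.mgrid[0:384,0:512][0]>200)&(np.mgrid[0:384,0:512][0]<318); p=g[k]; print("carton top z",np.percentile(p[:,2],[5,50,95]).round(4)); k2=k&(abs(g[...,2]-np.median(p[:,2]))<.004); print(np.percentile(g[k2],[1,99],axis=0).round(4).tolist())
A=np.c_[g[k2][:,:2],np.ones(k2.sum())]; print("tilt of top",np.linalg.lstsq(A,g[k2][:,2],rcond=None)[0].round(4))
c=max(cv2.findContours(k2.astype(np.uint8),cv2.RETR_EXTERNAL,cv2.CHAIN_APPROX_NONE)[0],key=len)[:,0]; print(cv2.minAreaRect((g[c[:,1],c[:,0],:2]*1000).astype(np.float32)))
E
```

```text
px [ 61. 184.] floor[xmin,ymin,xmax,ymax] [-71.2, -219.1, 71.0, -135.4] rim [-71.1, -211.6, 66.3, -130.8]
px [158. 188.] floor[xmin,ymin,xmax,ymax] [-33.0, -124.1, 35.2, -56.0] rim [-34.2, -119.9, 31.7, -54.1]
px [255. 170.] floor[xmin,ymin,xmax,ymax] [-32.4, -24.5, -1.1, 22.8] rim [-33.6, -23.7, -3.4, 22.0]
cam [-68.5  -0.4 262.6] tcp [-7.000e-01 -1.000e-01  1.191e+02]
floor plane depth z med [np.float64(0.8), np.float64(0.5), np.float64(0.1)]
slope deg 7.761633746206466 yaw 0.32731025328872154
carton top z [-0.0187 -0.0173 -0.0163]
[[-0.0312, -0.0199, -0.0192], [0.0288, 0.0195, -0.0159]]
tilt of top [-0.0002 -0.0008 -0.0173]
((-1.5821704864501953, 0.021129608154296875), (47.86217498779297, 61.81581497192383), 89.82559967041016)
```

Call:
{"api": "drive_tool", "payload": {
  "deltas": [
    [[255,0,-0.0007,0.05,0,0,0],[255,0,-0.0007,0.09,0,0,0],[255,0,-0.0007,0.1,0,0,0],[255,0,-0.0007,0.105,0,0,0],[255,0,-0.0007,0.109,0,0,0],[255,0,-0.0007,0.112,0,0,0],[255,0,-0.0007,0.112,0,0,0],[255,0,-0.0007,0.112,0,0,0]]
  ]
}}

```text
clock: 5.35
tcp_pos: [0.5941, 0.0549, 0.0857]
orientation: [0.258, -0.047, 0.965, 0.012]
wrist_force: [0.5, 0.3, -0.8]
finger_gap: 0.0393
grip_force: 30.8
```

```bash
python3 - <<'E'
from slot import *
t,Rc,s=cur(); print("tcp insert",(RS.T@(t-F["carton"])*1000).round(1),"force insert",(RS.T@np.array(s["wrist_force"])).round(1),s["grip_force"])
E
```

```text
tcp insert [-1.4 -0.6  7.5] force insert [ 0.   0.2 -1. ] 30.79384982585907
```

Call:
{"api": "drive_tool", "payload": {
  "deltas": [
    [[255,-0.0005,0,0.001,0,0,0],[255,-0.0005,0,0.001,0,0,0],[60,-0.0005,0,0.001,0,0,0],[60,-0.0005,0,0.001,0,0,0],[60,-0.0005,0,0.001,0,0,0],[60,-0.0005,0,0.001,0,0,0],[60,0,0,-0.03,0,0,0],[60,0,0,-0.08,0,0,0],[60,0,0,-0.11,0,0,0],[0,0,0,-0.11,0,0,0]]
  ]
}}

```text
clock: 6.6
tcp_pos: [0.5405, 0.0495, 0.1835]
orientation: [0.26, -0.047, 0.964, 0.012]
wrist_force: [0.1, -0.8, -0.6]
finger_gap: 0.0814
grip_force: 0.0
```

```bash
cat >> h.py <<'E'
E
cat >> slot.py <<'E'
O0=F["carton"].copy(); F={"carton":O0+RS@[.0005,-.0009,0],"cap":O0+RS@[.0005,-.0891,0],"pen":O0+RS@[.0003,-.177,0]}
def see(name,lx,ly,top):
    im,d,w,K,T=cloud("wrist"); q=(w-F[name])@RS
    k=(abs(q[...,0])<lx)&(abs(q[...,1])<ly)&(q[...,2]>top-.006)&(q[...,2]<top+.012)
    P=q[k]*1000; print(name,"top z pct",np.percentile(P[:,2],[2,50,98]).round(1),"xy lo/hi",np.percentile(P[:,:2],[1,99],axis=0).round(1).tolist(),"n",k.sum())
    print("tilt",np.linalg.lstsq(np.c_[P[:,:2],np.ones(len(P))],P[:,2],rcond=None)[0][:2].round(3)); return im,q
E
python3 - <<'E'
from slot import *
see("carton",.042,.035,.024)
plan(F["cap"]*0+[.582,-.368,.15],down(2.4),"cap"); t,Rc,s=cur(); print(t)
E
```

```text
carton top z pct [22.5 24.  25.4] xy lo/hi [[-31.6, -19.4], [29.5, 19.7]] n 3434
tilt [ 0.005 -0.006]
cap shift [0.0149, -0.4196, 0.0288] rot [-11.07, 28.63, -40.97] rows>= 6.7
[0.54007751 0.04958658 0.18177861]
```

Call:
{"api": "drive_tool", "payload": {
  "deltas": [
    [[0,0.04,-0.06,-0.01,0,0,0],[0,0.05,-0.12,-0.01,0,0,0],[0,0.05,-0.18,-0.01,0,0,0],[0,0.05,-0.24,0,0,0,0],[0,0.015,-0.42,0.029,-11.1,28.6,-41],[0,0.015,-0.42,0.029,-11.1,28.6,-41],[0,0.015,-0.42,0.029,-11.1,28.6,-41],[0,0.015,-0.42,0.029,-11.1,28.6,-41],[0,0.015,-0.42,0.029,-11.1,28.6,-41],[0,0.015,-0.42,0.029,-11.1,28.6,-41],[0,0.015,-0.42,0.029,-11.1,28.6,-41],[0,0.015,-0.42,0.029,-11.1,28.6,-41]]
  ]
}}

```text
clock: 8.15
tcp_pos: [0.5808, -0.3683, 0.1481]
orientation: [-0.001, -0.402, 0.915, 0.001]
wrist_force: [0.1, 0.3, 0.4]
finger_gap: 0.0853
grip_force: 0.0
```

```bash
python3 - <<'E'
from slot import *
im,d,w,K,T=cloud("wrist"); t,Rc,s=cur(); print(t.round(4))
h=cv2.cvtColor(im,cv2.COLOR_RGB2HSV); m=((h[...,0]<8)|(h[...,0]>172))&(h[...,1]>140)&(w[...,2]>.019)&(np.hypot(w[...,0]-.582,w[...,1]+.368)<.05)
print(rect(m,K,T,.024),np.nanmedian(w[...,2][m]))
c=max(cv2.findContours(m.astype(np.uint8),cv2.RETR_EXTERNAL,cv2.CHAIN_APPROX_NONE)[0],key=len)[:,0]
P=np.array([ray(K,T,u,.024)[:2] for u in c])*1000; print(cv2.minEnclosingCircle(P.astype(np.float32)))
cv2.imwrite("pics/w3.png",im[:,:,::-1])
E
```

```text
[ 0.5808 -0.3684  0.1485]
([0.5833, -0.3699, 59.0123, 58.8306], np.float64(0.07767294076016729)) 0.023675808736439485
((584.092529296875, -369.95721435546875), 30.773826599121094)
```

View pics/w3.png

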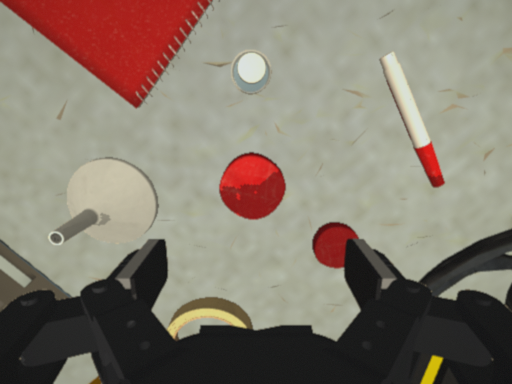

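The wrist view shows the large cap at (252,186), the smaller cap at (336,245), the vial at (251,71), the funnel at (112,200) and the pen at (412,120). The fingers have room on both sides of the large cap.

Call:
{"api": "drive_tool", "payload": {
  "deltas": [
    [[0,-0.0007,-0.0033,0.05,0,0,0],[0,-0.0007,-0.0033,0.11,0,0,0],[0,-0.0007,-0.0033,0.135,0,0,0],[0,-0.0007,-0.0033,0.148,0,0,0],[0,-0.0007,-0.0033,0.148,0,0,0],[255,-0.0007,-0.0033,0.148,0,0,0],[255,-0.0007,-0.0033,0.148,0,0,0],[255,-0.0007,-0.0033,0.148,0,0,0],[255,-0.0007,-0.0033,0.148,0,0,0]]
  ],
  "newtons": 30
}}

```text
clock: 9.32
tcp_pos: [0.5853, -0.3708, 0.0028]
orientation: [-0.0, -0.403, 0.915, -0.001]
wrist_force: [-0.6, 0.1, 6.2]
finger_gap: 0.0618
grip_force: 33.2
```

```bash
python3 - <<'E'
from slot import *
t,Rc,s=cur(); print(t,s["wrist_force"])
plan(F["cap"]+.12*N,slope())
E
```

```text
[ 0.58525275 -0.37083428  0.00283047] [-0.5890729   0.11296835  6.21082811]
 shift [-0.2202, 0.2513, -0.182] rot [10.89, -28.66, 41.07] rows>= 6.1
```

Call:
{"api": "drive_tool", "payload": {
  "deltas": [
    [[255,0,0,-0.05,0,0,0],[255,0,0,-0.11,0,0,0],[255,0,0,-0.17,0,0,0],[255,-0.081,0.163,-0.18,10.9,-28.7,41.1],[255,-0.081,0.163,-0.18,10.9,-28.7,41.1],[255,-0.081,0.163,-0.18,10.9,-28.7,41.1],[255,-0.081,0.163,-0.18,10.9,-28.7,41.1],[255,-0.22,0.251,-0.182,10.9,-28.7,41.1],[255,-0.22,0.251,-0.182,10.9,-28.7,41.1],[255,-0.22,0.251,-0.182,10.9,-28.7,41.1],[255,-0.22,0.251,-0.182,10.9,-28.7,41.1],[255,-0.22,0.251,-0.182,10.9,-28.7,41.1]]
  ]
}}

```text
clock: 10.82
tcp_pos: [0.5479, -0.0383, 0.1834]
orientation: [0.258, -0.046, 0.965, 0.014]
wrist_force: [0.3, -0.1, 0.4]
finger_gap: 0.0612
grip_force: 33.1
```

```bash
cat > held.py <<'E'
from slot import *
im,d,w,K,T=cloud("wrist"); t,Rc,s=cur(); g=(w-t)@Rc
h=cv2.cvtColor(im,cv2.COLOR_RGB2HSV); m=((h[...,0]<8)|(h[...,0]>172))&(h[...,1]>140)&(abs(g[...,2]+.012)<.025)&(np.hypot(g[...,0],g[...,1])<.05)
zt=np.percentile(g[m][:,2],[2,50,98]); print("z",zt.round(4))
k=m&(abs(g[...,2]-zt[1])<.004); P=g[k]*1000; print("lo/hi",np.percentile(P[:,:2],[1,99],axis=0).round(1).tolist(),"tilt",np.linalg.lstsq(np.c_[P[:,:2],np.ones(len(P))],P[:,2],rcond=None)[0].round(3))
print("tcp insert",(RS.T@(t-F["cap"])*1000).round(1),R.from_matrix(Rc.T@slope()).as_rotvec(degrees=True).round(2),s["finger_gap"])
cv2.imwrite("pics/w4.png",im[:,:,::-1])
E
python3 held.py
```

```text
z [-0.0225 -0.0212 -0.0057]
lo/hi [[-29.5, -28.5], [28.7, 29.5]] tilt [ 1.20e-02 -2.00e-03 -2.12e+01]
tcp insert [ -0.9  -0.4 119.4] [ 0.09 -0.08 -0.13] 0.0615884721069739
```

View pics/w4.png

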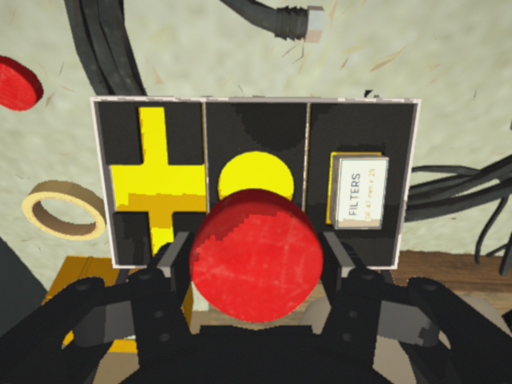

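The cap is held centred at (257,255) above its cut-out at (256,175). The carton lies seated at (360,192).

Call:
{"api": "drive_tool", "payload": {
  "deltas": [
    [[255,-0.001,0,0.05,0,0,0],[255,-0.001,0,0.09,0,0,0],[255,-0.001,0,0.103,0,0,0],[255,-0.001,0,0.109,0,0,0],[255,-0.001,0,0.113,0,0,0],[255,-0.001,0,0.116,0,0,0],[255,-0.001,0,0.116,0,0,0],[255,-0.001,0,0.116,0,0,0]]
  ]
}}

```text
clock: 11.88
tcp_pos: [0.6065, -0.0324, 0.0835]
orientation: [0.258, -0.046, 0.965, 0.014]
wrist_force: [-1.4, -0.6, 2.5]
finger_gap: 0.0616
grip_force: 34.6
```

```bash
python3 - <<'E'
from slot import *
t,Rc,s=cur(); print("tcp insert",(RS.T@(t-F["cap"])*1000).round(1),"force insert",(RS.T@np.array(s["wrist_force"])).round(1),s["grip_force"])
E
```

```text
tcp insert [0.3 0.4 3.6] force insert [ 0.  -0.5  2.9] 34.64111875495291
```

Call:
{"api": "drive_tool", "payload": {
  "deltas": [
    [[255,0,0,0.001,0,0,0],[255,0,0,0.001,0,0,0],[30,0,0,0.001,0,0,0],[0,0,0,0.001,0,0,0],[0,0,0,0.001,0,0,0],[0,0,0,0.001,0,0,0],[0,0,0,-0.02,0,0,0],[0,0,0,-0.07,0,0,0],[0,0,0,-0.11,0,0,0],[0,0,0,-0.11,0,0,0]]
  ]
}}

```text
clock: 13.12
tcp_pos: [0.5527, -0.0385, 0.1816]
orientation: [0.26, -0.046, 0.964, 0.013]
wrist_force: [0.0, -0.1, -0.0]
finger_gap: 0.0855
grip_force: 0.0
```

```bash
python3 - <<'E'
from slot import *
see("cap",.04,.04,.024); see("carton",.042,.035,.024)
t,Rc,s=cur(); print(t)
plan([.435,-.312,.16],down(2.91),"pen")
E
```

```text
cap top z pct [21.7 23.7 25.2] xy lo/hi [[-29.7, -28.9], [28.8, 29.3]] n 4243
tilt [ 0.008 -0.002]
carton top z pct [19.9 24.1 25.4] xy lo/hi [[-31.6, -20.0], [29.4, 19.5]] n 3717
tilt [0.005 0.012]
[ 0.55174385 -0.03796814  0.17814972]
pen shift [0.1321, -0.2617, -0.056] rot [-18.46, 26.04, -69.57] rows>= 7.2
```

Call:
{"api": "drive_tool", "payload": {
  "deltas": [
    [[0,0.04,0,-0.02,0,0,0],[0,0.132,-0.262,-0.056,-18.5,26,-69.6],[0,0.132,-0.262,-0.056,-18.5,26,-69.6],[0,0.132,-0.262,-0.056,-18.5,26,-69.6],[0,0.132,-0.262,-0.056,-18.5,26,-69.6],[0,0.132,-0.262,-0.056,-18.5,26,-69.6],[0,0.132,-0.262,-0.056,-18.5,26,-69.6],[0,0.132,-0.262,-0.056,-18.5,26,-69.6],[0,0.132,-0.262,-0.056,-18.5,26,-69.6],[0,0.132,-0.262,-0.056,-18.5,26,-69.6],[0,0.132,-0.262,-0.056,-18.5,26,-69.6]]
  ]
}}

```text
clock: 14.6
tcp_pos: [0.4348, -0.3118, 0.1586]
orientation: [0.0, -0.62, 0.784, 0.002]
wrist_force: [-0.5, -0.9, -0.5]
finger_gap: 0.0855
grip_force: 0.0
```

```bash
python3 - <<'E'
from slot import *
im,d,w,K,T=cloud("wrist"); t,Rc,s=cur(); print(t.round(4))
m=(w[...,2]>.009)&(w[...,2]<.03)&(np.hypot(w[...,0]-.435,w[...,1]+.312)<.085)
m=cv2.morphologyEx(m.astype(np.uint8),cv2.MORPH_OPEN,np.ones((3,3)))
print(rect(m,K,T,.010)); P=w[m>0]; print(np.percentile(P[:,2],[50,98]))
cv2.imwrite("pics/w5.png",im[:,:,::-1])
(c,_,a)=rect(m,K,T,.010); a=float(a); 
plan([c[0],c[1],.01],down((a+np.pi/2) if a>0 else a+3*np.pi/2))
E
```

```text
[ 0.4347 -0.312   0.159 ]
([0.4346, -0.3099, 135.7156, 15.5084], np.float64(1.3459891786433293))
[0.01456536 0.01677173]Traceback (most recent call last):
  File "<stdin>", line 7, in <module>
ValueError: not enough values to unpack (expected 3, got 2)
```

View pics/w5.png

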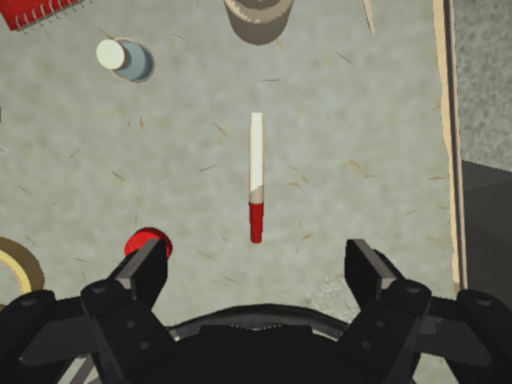

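The wrist view shows the pen at (256,178), square between the pads. The bottle at (258,20) and the vial at (128,58) are well clear.

Call:
{"api": "drive_tool", "payload": {
  "deltas": [
    [[0,-0.002,0.0005,0.06,0,0,-0.4],[0,-0.002,0.0005,0.12,0,0,-0.4],[60,-0.002,0.0005,0.145,0,0,-0.4],[60,-0.002,0.0005,0.157,0,0,-0.4],[60,-0.002,0.0005,0.157,0,0,-0.4],[255,-0.002,0.0005,0.157,0,0,-0.4],[255,-0.002,0.0005,0.157,0,0,-0.4],[255,-0.002,0.0005,0.157,0,0,-0.4],[255,-0.002,0.0005,0.157,0,0,-0.4],[255,-0.002,0.0005,0.157,0,0,-0.4],[255,-0.002,0.0005,0.157,0,0,-0.4]]
  ],
  "newtons": 25
}}

```text
clock: 16.02
tcp_pos: [0.4353, -0.3105, 0.004]
orientation: [0.0, -0.624, 0.782, -0.0]
wrist_force: [-0.8, 1.3, 6.4]
finger_gap: 0.0147
grip_force: 24.5
```

```bash
python3 - <<'E'
from slot import *
t,Rc,s=cur(); print(t,s["wrist_force"])
plan(F["pen"]+.12*N,slope())
E
```

```text
[ 0.43532792 -0.31052748  0.00403655] [-0.80056553  1.28155922  6.41768115]
 shift [-0.2069, -0.0774, -0.18] rot [18.71, -25.94, 69.92] rows>= 7.2
```

Call:
{"api": "drive_tool", "payload": {
  "deltas": [
    [[255,0,0,-0.06,0,0,0],[255,0,0,-0.12,0,0,0],[255,0,0,-0.18,0,0,0],[255,-0.207,-0.077,-0.18,18.7,-25.9,69.9],[255,-0.207,-0.077,-0.18,18.7,-25.9,69.9],[255,-0.207,-0.077,-0.18,18.7,-25.9,69.9],[255,-0.207,-0.077,-0.18,18.7,-25.9,69.9],[255,-0.207,-0.077,-0.18,18.7,-25.9,69.9],[255,-0.207,-0.077,-0.18,18.7,-25.9,69.9],[255,-0.207,-0.077,-0.18,18.7,-25.9,69.9],[255,-0.207,-0.077,-0.18,18.7,-25.9,69.9],[255,-0.207,-0.077,-0.18,18.7,-25.9,69.9]]
  ]
}}

```text
clock: 17.52
tcp_pos: [0.556, -0.1254, 0.1835]
orientation: [0.258, -0.048, 0.965, 0.013]
wrist_force: [0.2, 0.3, -0.1]
finger_gap: 0.0148
grip_force: 24.8
```

```bash
python3 - <<'E'
from slot import *
im,d,w,K,T=cloud("wrist"); t,Rc,s=cur(); g=(w-t)@Rc
m=(abs(g[...,0])<.09)&(abs(g[...,1])<.014)&(g[...,2]>-.03)&(g[...,2]<.025); P=g[m]*1000
print("n",len(P),np.percentile(P,[1,50,99],axis=0).round(1).tolist())
c=[]
for a in np.arange(-65,66,10):
    k=P[abs(P[:,0]-a)<5]
    if len(k)>10: c.append([a,(np.percentile(k[:,1],2)+np.percentile(k[:,1],98))/2,np.percentile(k[:,2],5),len(k)])
print(np.round(c,1).tolist())
print("tcp insert",(RS.T@(t-F["pen"])*1000).round(1),R.from_matrix(Rc.T@slope()).as_rotvec(degrees=True).round(2),s["finger_gap"])
h=cv2.cvtColor(im,cv2.COLOR_RGB2HSV); y=(h[...,0]>18)&(h[...,0]<34)&(h[...,1]>180)&(h[...,2]>80)&(np.mgrid[0:384,0:512][0]<270)&(g[...,2]>.08)
edges(y,K,T,F["pen"])
cv2.imwrite("pics/w6.png",im[:,:,::-1])
E
```

```text
n 7279 [[-41.8, -12.3, -28.6], [12.3, 0.3, -11.2], [66.9, 12.4, -5.9]]
[[-45.0, -0.2, -12.2, 146.0], [-35.0, -0.3, -12.7, 419.0], [-25.0, -0.0, -13.2, 531.0], [-15.0, 0.1, -12.8, 480.0], [-5.0, 0.1, -27.9, 625.0], [5.0, 0.1, -25.9, 664.0], [15.0, 0.1, -28.1, 1245.0], [25.0, 0.3, -12.6, 621.0], [35.0, 0.3, -12.7, 641.0], [45.0, 0.3, -12.7, 686.0], [55.0, 0.5, -12.5, 702.0], [65.0, 0.5, -11.6, 519.0]]
tcp insert [ -0.3   0.2 119.7] [ 0.06 -0.1   0.13] 0.014374505519690179
px [341. 173.] floor[xmin,ymin,xmax,ymax] [-33.4, 55.2, 29.9, 114.1] rim [-34.6, 53.3, 26.6, 110.2]
px [225. 188.] floor[xmin,ymin,xmax,ymax] [-21.5, -41.0, 22.2, -13.5] rim [-23.1, -39.6, 19.1, -13.1]
px [286. 188.] floor[xmin,ymin,xmax,ymax] [-21.6, 15.7, 23.0, 41.2] rim [-23.2, 15.2, 19.9, 39.8]
px [155. 263.] floor[xmin,ymin,xmax,ymax] [68.9, -136.7, 83.1, -53.0] rim [64.2, -132.1, 78.0, -51.2]
```

View pics/w6.png

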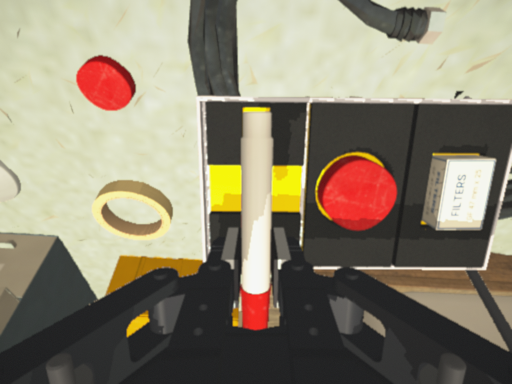

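The pen is held straight at (256,215), lined up with its slot. The cap at (357,191) and the carton at (462,193) are seated.

Call:
{"api": "drive_tool", "payload": {
  "deltas": [
    [[255,-0.0004,0,0.05,0,0,0],[255,-0.0004,0,0.09,0,0,0],[255,-0.0004,0,0.102,0,0,0],[255,-0.0004,0,0.108,0,0,0],[255,-0.0004,0,0.112,0,0,0],[255,-0.0004,0,0.115,0,0,0],[255,-0.0004,0,0.115,0,0,0],[255,-0.0004,0,0.115,0,0,0]]
  ]
}}

```text
clock: 18.58
tcp_pos: [0.6134, -0.1199, 0.0841]
orientation: [0.258, -0.047, 0.965, 0.013]
wrist_force: [-0.2, 0.1, 0.2]
finger_gap: 0.0147
grip_force: 24.8
```

```bash
python3 - <<'E'
from slot import *
t,Rc,s=cur(); print("tcp insert",(RS.T@(t-F["pen"])*1000).round(1),"force insert",(RS.T@np.array(s["wrist_force"])).round(1),s["grip_force"])
E
```

```text
tcp insert [-0.5  0.6  4.9] force insert [-0.   0.2  0.3] 24.832802204572886
```

Call:
{"api": "drive_tool", "payload": {
  "deltas": [
    [[255,0,-0.0004,0.001,0,0,0],[255,0,-0.0004,0.001,0,0,0],[220,0,-0.0004,0.001,0,0,0],[200,0,-0.0004,0.001,0,0,0],[150,0,-0.0004,0.001,0,0,0],[150,0,-0.0004,0.001,0,0,0],[150,0,0,-0.03,0,0,0],[150,0,0,-0.08,0,0,0],[100,0,0,-0.12,0,0,0],[0,0,0,-0.12,0,0,0],[0,0,0,-0.12,0,0,0]]
  ]
}}

```text
clock: 19.95
tcp_pos: [0.5537, -0.1256, 0.1871]
orientation: [0.258, -0.047, 0.965, 0.013]
wrist_force: [0.1, 0.2, -0.2]
finger_gap: 0.085
grip_force: 0.0
```

```bash
python3 - <<'E'
from slot import *
im,q=see("pen",.075,.011,.015); see("cap",.04,.04,.024); see("carton",.042,.035,.024)
P=q[(abs(q[...,0])<.075)&(abs(q[...,1])<.012)&(q[...,2]>.012)&(q[...,2]<.025)]*1000
print([[a,((np.percentile(k[:,1],2)+np.percentile(k[:,1],98))/2).round(1),np.percentile(k[:,2],90).round(1)] for a in range(-60,61,20) for k in[P[abs(P[:,0]-a)<8]] if len(k)>10], np.percentile(P[:,0],[.5,99.5]).round(1))
cv2.imwrite("pics/w7.png",im[:,:,::-1])
z=np.load("top.npz"); i2,d,w,K,T=cloud("top"); print("bottle/vial change",[np.nanmedian(w[(abs(w[...,0]-x)<.02)&(abs(w[...,1]-y)<.02)&(w[...,2]>h)],0).round(3) for x,y,h in((.399,-.462,.09),(.518,-.443,.045))],get_state()["clock"])
E
```

```text
pen top z pct [ 9.5 14.9 17.2] xy lo/hi [[-74.1, -8.3], [72.3, 8.4]] n 2553
tilt [0.001 0.019]
cap top z pct [20.9 23.7 25.2] xy lo/hi [[-29.3, -30.1], [28.9, 28.8]] n 3979
tilt [0.007 0.005]
carton top z pct [19.1 24.1 25.5] xy lo/hi [[-31.6, -20.4], [29.3, 19.3]] n 3588
tilt [0.005 0.027]
[[-60, np.float64(0.9), np.float64(16.1)], [-40, np.float64(0.5), np.float64(16.6)], [-20, np.float64(0.5), np.float64(16.6)], [0, np.float64(0.1), np.float64(16.7)], [20, np.float64(-0.4), np.float64(17.1)], [40, np.float64(-0.4), np.float64(16.6)], [60, np.float64(-0.4), np.float64(15.7)]] [-67.6  64.9]
bottle/vial change [array([ 0.398, -0.461,  0.104]), array([ 0.517, -0.443,  0.059])] 20.15
```

View pics/w7.png

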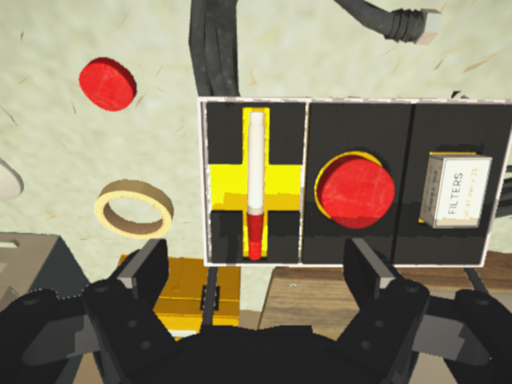

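The pen lies in its slot at (256,185), tilted by only about 0.01 rad. The cap and carton are home, and the bottle and vial have not moved.

```bash
python3 -c "
from workcell import hand_in
print(hand_in())"
```

```text
the job is handed in; nothing more can be done
None
```

I handed the job in at about 20 s; no verdict came back. By the last camera check the cap, carton and pen were all released and seated in their cut-outs, each within about 2 mm of its seat point, and the bottle and vial had not moved.

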